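# Test the emergency stop at the grinder bench

### The arm

A 6-joint arm with a two-finger parallel gripper is mounted at the origin on the work surface. World frame = base frame: x ahead of the robot, y to its left, z up, the work surface at z = 0. Lengths are in m, angles in degrees, forces in N, time in s.
With the tool pointing down it reaches from about 0.275 to 0.975 m from the base axis. Payload 8.4 kg.
Tool frame: the origin (TCP) lies midway between the tips of the shut fingers; the grasp point (between the pads) lies 19 mm behind it (ctrl.grip_point_offset is the y of the grasp point in the tool frame, in m); y points along the fingers, z is the direction in which the jaws open and shut, and the axes are right-handed (so a half turn about y gives the same grasp; the last joint's range is limited). The gripper opens to 92 mm and grips with 3 to 60 N. Pads are 20 mm wide; open, the fingers measure 128 mm over their backs; the gripper's body (75 mm by 189 mm) begins 69 mm behind the grasp point.
Start: joints at [-64.882, 20.225, 93.587, -0, 66.188, -0.138], TCP at [0.267, -0.565, 0.215] pointing down, gripper open.
Joint ranges: [-150.9, 150.9], [-52.94, 120.26], [3.33, 152.33], [-74.26, 254.26], [0, 154.13], [-172.89, 172.89]. Speed limits (degrees/s): [127.2, 127.2, 159.86, 180, 180, 180].

### API

Orientations are given as a 3x3 rotation matrix whose columns are the frame's x, y, z axes.
In Python, from cell import ctrl, cams, ticket gives the robot as it stands.
- The arm moves only by the tool apply_moves, never from a script. Its arguments are lists of equal length, an entry for each row: "offset": the shift along the world's x, y, z in units of 100 cm (1.0 is 100 cm), a list of three; "dr": the turn, a rotation vector about the world's x, y, z in units of 360 degrees (1.0 is 360 degrees), a list of three; "fingers": the opening, from -1 (shut) to 1 (fully open). In form: {"offset": [[x, y, z], ...], "dr": [[rx, ry, rz], ...], "fingers": [fingers, ...]}. A call has exactly 8 rows; each row is the pose to reach, as a shift and turn from the pose commanded when the call began, turning the shorter way round; what a row does not reach only later rows make up. A row lasts 1/8 s, in which the tool goes at most 62.5 mm and 10.7 degrees, less where a joint would pass 70% of its speed; a pose out of reach is approached as far as the arm can. A call with a number of a shift or a turn outside -1 to 1 is refused whole. A call with a gripper value outside its range is refused whole. The fingers move at their own pace and stop on an object; "force" is the grip in N (left out, the last holds). Time passes only in rows, so rows that repeat a pose let the fingers close, or fill a call up. It gives the time, the measured TCP pose, the force and the opening at its end, in the units of the state.
- ctrl.state(): the state, without advancing time (a new reading comes with each control period).
- cams.snapshot(name): name is "scene" or "top"; returns (picture, depth): 420x560x3 uint8, red, green, blue; 420x560 float32, m along the optical axis (not along the pixel's ray), 0 where there is no reading.
- cams.camera_params(name): a dict with "fx", "fy", "cx", "cy" (pixels), "R" (3x3) and "t" (3): a world point X has camera coordinates R X + t. Camera axes: x right, y down, z forward; pixel columns grow to the right and rows downward; lengths in m; the calibration is good to about 2 mm. A picture is of the moment at which its call begins. camera_params takes no time and is no camera call.
- ticket.hand_in(): hands the job in, once; it reports no verdict.
The state is a dict: "time_s": time; "q": joint angles; "qvel": joint speeds; "tau": joint torques, N m; "ee_pos": TCP position; "tool_rot": TCP orientation; "ft_force": force on the tool from outside, world axes, zero at the start; "torque": the same for the moment, N m; "grip_width": opening from 0.0 (shut) to 1.0 (fully open).
Only numpy, scipy, OpenCV 4.12 (cv2) and the standard library are available. Lean on these libraries where they do the work, as an engineer would, in place of code of your own. Each camera call takes 0.05 s, during which the arm holds its last target.

### The job

Test the emergency stop: with a fingertip press the red winged mushroom button on the yellow box straight in until it latches, take the finger off so that it stays in by itself, then push a wing round clockwise (as the white arrows show, seen from above) until the latch lets go and the button springs back up, and leave it free. Only push, never grip the button or its wings. Do not press the green start button, and leave the oil bottle, bearing and spanner where they are.

Things in the scene. Friction and masses are not known exactly. Their poses are not given: they have to be found in the camera images.
- stop_top (a point): Centre of the flat crown (40 mm across) of the red mushroom stop button; z up, moves with the head. The head is 58 mm across, 20 mm high, with two opposite wings, on a steel stem over the yellow box. The crown is 124 mm above the bench when out, about 113 mm when latched in. Between the head's underside and the box top: 34 mm out, 23 mm latched, the lowest 10 mm of it a black collar 52 mm across.
- stop_station: Fixed yellow box, 120 x 120 x 70 mm, that carries the stop button at the centre of its top; origin at the centre of its underside, on the bench. It stands on the left or right half of the bench, turned up to 0.6 rad either way.
- wing_a (a point): Point in one red wing (at rest on the box's -x side), 44 mm from the button's axis, 11 mm below the crown, at the wing's mid height. Each wing is a radial bar 16 mm wide and 14 mm high reaching 56 mm from the axis; x of this point runs along the wing, y across its width, z up. It moves with the head. Only the box top is beneath it (36 mm below the wing when out, 25 mm latched).
- wing_b (a point): The same point in the opposite wing, 44 mm from the axis on the other side; same axes.
- stop_press (a joint): How far the stop button is pressed in, m: 0 = out, end stop 0.013. It latches when pushed to within 1 mm of the end stop and then rests at about 0.0105 by itself. A spring pushes it out (about 4.5 N at the start, about 8 N at 5 mm, where the latch resists most, and at the end stop; a push of 15 N is plenty).
- stop_twist (a joint): Turn of the stop button's head, rad: 0 = at rest, grows clockwise seen from above, end stop 0.8. A spring turns it back (0.05 N m at rest, 0.11 N m at 0.5, so 1 to 3 N at a wing). When latched in, the latch lets go at about 0.5 and the button springs out; let go of the wing and the head turns back to 0.
- start_top (a point): Centre of the top of the green start button (30 mm diameter, 78 mm above the bench) on a fixed grey box 80 x 100 x 60 mm, on the other half of the bench. Not to be pressed.
- start (a joint): How far the green start button is pressed, m: 0 = out, 0.006 = fully in. Must stay out.
- oil_bottle: Loose white oil bottle with a red cap, 54 mm diameter, 130 mm high, standing between the two boxes; origin at the centre of its underside, z up. Leave it.
- bearing: Loose steel bearing ring, 62 mm outside diameter, 18 mm high, lying flat on the robot's side of the boxes; origin at the centre of its underside. Leave it.
- spanner: Loose steel spanner, 170 mm long, lying flat beyond the boxes; origin on its underside near the middle, length along its x. Leave it.
There are look-alikes about, which are no part of the job. Of the things that look like the stop_station, the larger one is meant. Several things look just like the part that bears start_top: the one meant starts farthest to the robot's left.

How it is judged:
By the outcome, as a careful person would: the job done as asked, in the order asked, and still so for the second after the job is handed in, with the robot touching nothing.
It also fails if it takes over 48 s, if anything falls off the work surface, if the arm or the gripper's body presses on something with over 40 N, if the wrist force passes 120 N, or if a joint passes its speed limit or range.

## Working session

There is one attempt and no reset: what is moved stays moved. The work goes in short steps, Python scripts to look and compute and a tool call to move; the robot and the scene stay as the last step left them, time stands still between calls to the robot, and variables do not carry over. Pictures are saved under pics/ and viewed, and the job is handed in when it is done.

Besides the shell and the picture viewer there is one more tool, called after "Call:" as name(argument=value, ...) on one line, values as JSON. apply_moves: Moves the arm, as the interface text tells. Shifts and turns lie within -1 to 1; 1 stands for 100 cm of shift or 360 degrees of turn. Its arguments: {"type":"object","properties":{"offset":{"type":"array"},"dr":{"type":"array"},"fingers":{"type":"array"},"force":{"type":"number"}},"required":["offset","dr","fingers"]}

```bash
mkdir -p pics; ls; cat > h.py <<'E'
import numpy as np, cv2
from cell import ctrl, cams, ticket
def save(n,im,s=1): cv2.imwrite('pics/'+n,cv2.resize(im[:,:,::-1].copy(),None,fx=s,fy=s,interpolation=cv2.INTER_CUBIC))
def w(name,u,v,d):
    p=cams.camera_params(name); c=np.array([(u-p['cx'])/p['fx']*d,(v-p['cy'])/p['fy']*d,d])
    return np.array(p['R']).T@(c-np.array(p['t']))
def proj(name,X):
    p=cams.camera_params(name); c=np.array(p['R'])@np.array(X)+np.array(p['t'])
    return c[0]/c[2]*p['fx']+p['cx'],c[1]/c[2]*p['fy']+p['cy']
E
python3 - <<'E'
from h import *
for n in('scene','top'):
    im,d=cams.snapshot(n); np.savez(n+'0.npz',im=im,d=d); save(n+'0.png',im,1.4)
s=ctrl.state(); print(s['time_s'],s['ee_pos'],s['tool_rot'],s['grip_width'],s['ft_force'])
print(cams.camera_params('top'))
E
```

```text
pics
0.1 [ 0.2664749  -0.56483814  0.21394178] [[-9.04397899e-01 -5.41426251e-04  4.26689755e-01]
 [-4.26690098e-01  1.13942115e-03 -9.04397181e-01]
 [ 3.48504520e-06 -9.99999204e-01 -1.26151131e-03]] 0.9999307030803364 [0.79085136 0.01630765 0.01854066]
{'fx': 537.4983017823454, 'fy': 537.4983017823454, 'cx': 271.9431565061458, 'cy': 217.1066509002583, 'R': array([[ 0.02662706, -0.99955539, -0.01341697],
       [-0.99648115, -0.02547331, -0.07985248],
       [ 0.07947521,  0.01549599, -0.99671639]]), 't': array([-0.04849749,  0.59201189,  1.14656595])}
```

View pics/top0.png

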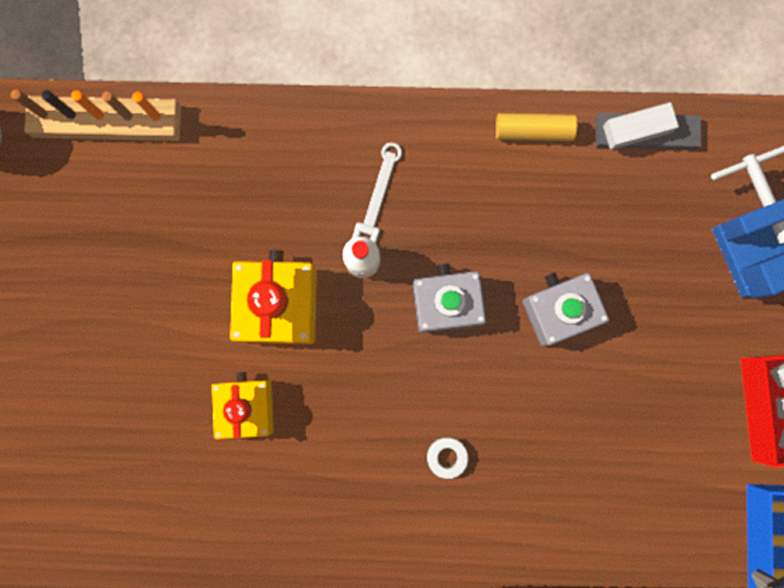

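View pics/scene0.png

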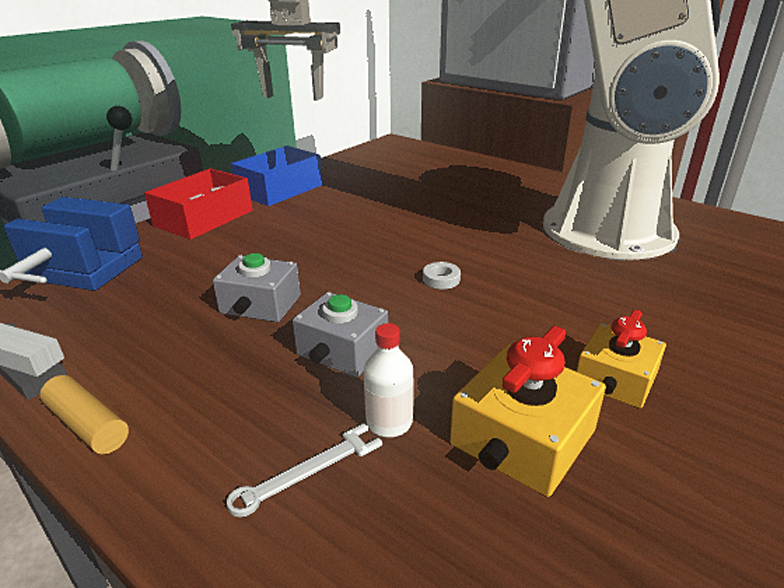

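Two yellow stations appear in the top picture: a large one at about (273,302) and a small one at (241,409), in the 1.4x image. The large one is meant. The grey boxes are at (450,301) and (566,309); the robot's left is the image's left, so the start button is the one at (450,301), and neither may be touched. I'll confirm with an enlarged crop.

```bash
python3 - <<'E'
from h import *
z=np.load('top0.npz'); im,d=z['im'],z['d']
save('crop_top.png',im[165:325,140:260],4.9*0.75)
s=np.load('scene0.npz'); save('crop_sc.png',s['im'][215:365,310:490],4)
hsv=cv2.cvtColor(im,cv2.COLOR_RGB2HSV)
H,W=d.shape
vv,uu=np.mgrid[0:H,0:W]
p=cams.camera_params('top')
c=np.stack([(uu-p['cx'])/p['fx']*d,(vv-p['cy'])/p['fy']*d,d],-1)
P=(c-p['t'])@p['R']
roi=(vv>175)&(vv<255)&(uu>155)&(uu<235)
Z=P[...,2]
crown=roi&(abs(Z-.124)<.004); print('crown',crown.sum(),P[crown].mean(0), np.ptp(P[crown],axis=0))
c2=P[crown][:,:2].astype(np.float32); print('circ',cv2.minEnclosingCircle(c2))
wing=roi&(abs(Z-.120)<.004)
box=roi&(abs(Z-.070)<.005); r=cv2.minAreaRect(P[box][:,:2].astype(np.float32)); print('box',P[box].mean(0),r)
red=roi&((hsv[...,0]<6)|(hsv[...,0]>172))&(hsv[...,1]>150)&(Z>.1)
q=P[red]; print('red',q.mean(0),np.percentile(q[:,2],[5,25,50,75,95])); r=cv2.minAreaRect(q[:,:2].astype(np.float32)); print(r)
e=np.linalg.eigh(np.cov(q[:,:2].T)); print(e)
E
```

```text
crown 596 [0.58798542 0.1305881  0.12374238] [0.11058517 0.05255327 0.0079594 ]
circ ((0.5885120630264282, 0.13149484992027283), 0.0555322989821434)
box [0.58672806 0.1282504  0.07090214] ((0.5886145830154419, 0.131494402885437), (0.12007627636194229, 0.12050118297338486), 0.4650931656360626)
red [0.58806486 0.12822625 0.12951623] [0.11725172 0.12054574 0.12298505 0.12535377 0.12793227]
((0.5401655435562134, 0.06885235011577606), (0.23685473203659058, 0.08908593654632568), 50.92519760131836)
EighResult(eigenvalues=array([0.00029982, 0.00071307]), eigenvectors=array([[ 0.26581157, -0.96402501],
       [-0.96402501, -0.26581157]]))
```

```bash
python3 - <<'E'
from h import *
z=np.load('top0.npz'); im,d=z['im'],z['d']
# small station + bottle positions
for u,v in [(241/1.4,409/1.4),(236/1.4,411/1.4),(361/1.4,250/1.4),(450/1.4,300/1.4)]:
    print(u,v,w('top',u,v,d[int(round(v)),int(round(u))]))
E
```

```text
172.14285714285717 292.14285714285717 [0.42934251 0.16525393 0.08793994]
168.57142857142858 293.5714285714286 [0.42623097 0.17250485 0.08756572]
257.8571428571429 178.57142857142858 [ 0.66068537 -0.00464123  0.13039692]
321.42857142857144 214.2857142857143 [ 0.59664625 -0.13579172  0.08438205]
```

View pics/crop_top.png

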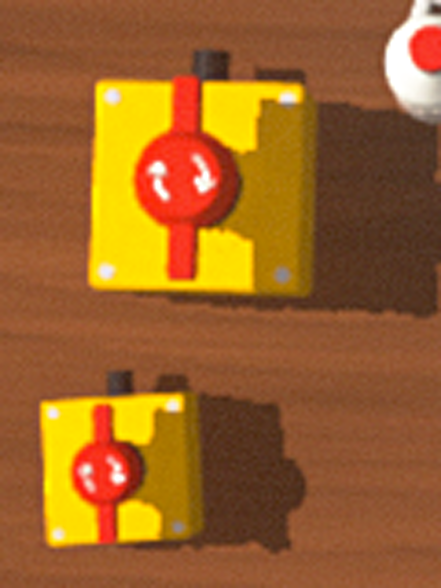

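View pics/crop_sc.png

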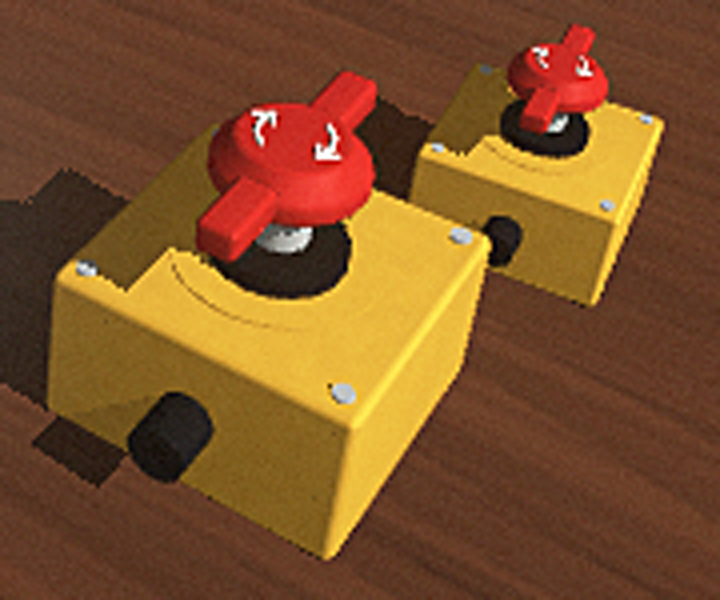

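The top crop shows the large red mushroom with white arrows centred on the larger yellow box, and the small look-alike below it. The fitted box measures 120.1 x 120.5 mm, centre (0.5886, 0.1315), with about 0.5° of yaw. Its top is at 0.071 and the crown at about 0.124, which matches the description. The wings lie along world ±x. I'm moving above it with the fingers shut.

Call:
apply_moves(offset=[[0.3216,0.6965,-0.03],[0.3216,0.6965,-0.03],[0.3216,0.6965,-0.03],[0.3216,0.6965,-0.03],[0.3216,0.6965,-0.03],[0.3216,0.6965,-0.03],[0.3216,0.6965,-0.03],[0.3216,0.6965,-0.03]], dr=[[0,0,-0.0702],[0,0,-0.0702],[0,0,-0.0702],[0,0,-0.0702],[0,0,-0.0702],[0,0,-0.0702],[0,0,-0.0702],[0,0,-0.0702]], fingers=[-1,-1,-1,-1,-1,-1,-1,-1], force=20)

```text
time_s: 1.1
ee_pos: [0.4762, -0.1107, 0.195]
tool_rot: [[-1.0, 0.0, -0.0], [0.0, -0.0, -1.0], [-0.0, -1.0, 0.0]]
ft_force: [1.7, -0.8, 0.2]
grip_width: 0.152
```

Call:
apply_moves(offset=[[0.112,0.242,-0.01],[0.112,0.242,-0.01],[0.112,0.242,-0.01],[0.112,0.242,-0.01],[0.112,0.242,-0.01],[0.112,0.242,-0.01],[0.112,0.242,-0.01],[0.112,0.242,-0.01]], dr=[[0,0,0],[0,0,0],[0,0,0],[0,0,0],[0,0,0],[0,0,0],[0,0,0],[0,0,0]], fingers=[-1,-1,-1,-1,-1,-1,-1,-1])

```text
time_s: 2.1
ee_pos: [0.5873, 0.1278, 0.1852]
tool_rot: [[-1.0, -0.0, -0.002], [0.002, -0.0, -1.0], [0.0, -1.0, 0.0]]
ft_force: [0.8, -0.7, 0.3]
grip_width: 0.009
```

Call:
apply_moves(offset=[[0.0013,0.0037,-0.02],[0.0013,0.0037,-0.04],[0.0013,0.0037,-0.05],[0.0013,0.0037,-0.05],[0.0013,0.0037,-0.05],[0.0013,0.0037,-0.05],[0.0013,0.0037,-0.05],[0.0013,0.0037,-0.05]], dr=[[0,0,0],[0,0,0],[0,0,0],[0,0,0],[0,0,0],[0,0,0],[0,0,0],[0,0,0]], fingers=[-1,-1,-1,-1,-1,-1,-1,-1])

```text
time_s: 3.1
ee_pos: [0.5891, 0.1331, 0.1354]
tool_rot: [[-1.0, 0.0, -0.0], [0.0, 0.0, -1.0], [-0.0, -1.0, -0.0]]
ft_force: [-0.0, -0.4, -0.5]
grip_width: 0.003
```

```bash
python3 - <<'E'
from h import *
im,d=cams.snapshot('scene'); save('sc1.png',im[180:360,280:520],3)
im,d=cams.snapshot('top'); save('top1.png',im[120:300,120:330],3)
s=ctrl.state(); print(s['time_s'],s['ee_pos'],s['ft_force'],s['grip_width'])
E
```

```text
3.2 [0.58904517 0.13310914 0.13521597] [-0.27464566 -0.583335   -0.05619829] 0.00464683514485761
```

View pics/sc1.png

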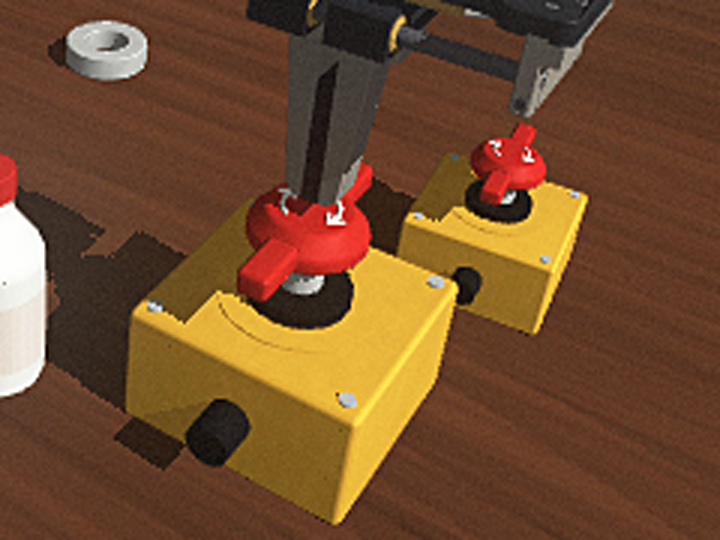

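The fingertip is centred over the large crown, at about (325,190) in the crop, just above it. I'm pressing now.

Call:
apply_moves(offset=[[0,-0.0015,-0.006],[0,-0.0015,-0.01],[0,-0.0015,-0.013],[0,-0.0015,-0.016],[0,-0.0015,-0.019],[0,-0.0015,-0.021],[0,-0.0015,-0.023],[0,-0.0015,-0.023]], dr=[[0,0,0],[0,0,0],[0,0,0],[0,0,0],[0,0,0],[0,0,0],[0,0,0],[0,0,0]], fingers=[-1,-1,-1,-1,-1,-1,-1,-1])

```text
time_s: 4.2
ee_pos: [0.5889, 0.1315, 0.1123]
tool_rot: [[-1.0, -0.0, -0.0], [0.0, -0.0, -1.0], [0.0, -1.0, 0.0]]
ft_force: [-2.1, -0.9, 7.2]
grip_width: 0.003
```

Call:
apply_moves(offset=[[0,0,-0.0005],[0,0,-0.001],[0,0,-0.0015],[0,0,-0.0015],[0,0,-0.0015],[0,0,-0.0015],[0,0,-0.0015],[0,0,-0.0015]], dr=[[0,0,0],[0,0,0],[0,0,0],[0,0,0],[0,0,0],[0,0,0],[0,0,0],[0,0,0]], fingers=[-1,-1,-1,-1,-1,-1,-1,-1])

```text
time_s: 5.2
ee_pos: [0.589, 0.1315, 0.1114]
tool_rot: [[-1.0, 0.0, -0.0], [0.0, -0.0, -1.0], [-0.0, -1.0, 0.0]]
ft_force: [-3.9, -1.4, 10.6]
grip_width: 0.006
```

Call:
apply_moves(offset=[[0,0,-0.0005],[0,0,-0.001],[0,0,-0.001],[0,0,-0.001],[0,0,0.002],[0,0,0.01],[0,0,0.025],[0,0,0.04]], dr=[[0,0,0],[0,0,0],[0,0,0],[0,0,0],[0,0,0],[0,0,0],[0,0,0],[0,0,0]], fingers=[-1,-1,-1,-1,-1,-1,-1,-1])

```text
time_s: 6.2
ee_pos: [0.5892, 0.1316, 0.1516]
tool_rot: [[-1.0, 0.0, -0.0], [0.0, 0.0, -1.0], [-0.0, -1.0, -0.0]]
ft_force: [0.3, -0.5, -0.1]
grip_width: 0.009
```

```bash
python3 - <<'E'
from h import *
im,d=cams.snapshot('scene'); save('sc2.png',im[180:360,280:520],3)
s=ctrl.state(); print(s['time_s'],s['ee_pos'],s['ft_force'],s['grip_width'])
E
```

```text
6.25 [0.59036461 0.13189095 0.15378688] [0.57035266 0.65068788 0.80916253] 0.0024404984045828413
```

View pics/sc2.png

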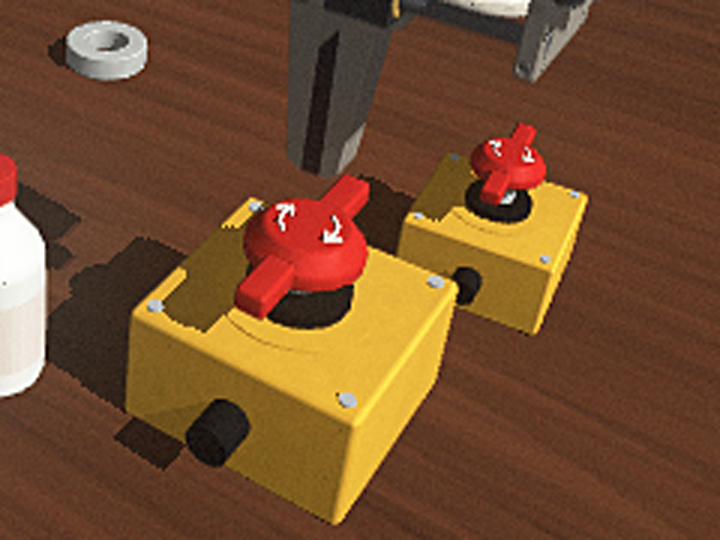

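The picture shows the button latched by itself: the head sits low at (305,245) and the stem is hidden, with the finger clear above it. Next I'm going to the far (+x) wing, on its +y side.

Call:
apply_moves(offset=[[0.02,0.018,0],[0.047,0.037,0],[0.047,0.037,0],[0.047,0.037,-0.02],[0.047,0.037,-0.04],[0.047,0.037,-0.06],[0.047,0.037,-0.065],[0.047,0.037,-0.065]], dr=[[0,0,0],[0,0,0],[0,0,0],[0,0,0],[0,0,0],[0,0,0],[0,0,0],[0,0,0]], fingers=[-1,-1,-1,-1,-1,-1,-1,-1])

```text
time_s: 7.25
ee_pos: [0.6357, 0.1684, 0.085]
tool_rot: [[-1.0, -0.001, -0.0], [0.0, -0.0, -1.0], [0.001, -1.0, 0.0]]
ft_force: [-0.1, -0.2, -0.4]
grip_width: 0.006
```

```bash
python3 - <<'E'
from h import *
im,d=cams.snapshot('scene'); save('sc3.png',im[180:360,280:520],3)
s=ctrl.state(); print(s['time_s'],s['ee_pos'],s['ft_force'],s['grip_width'])
E
```

```text
7.3 [0.63620272 0.1685896  0.08569523] [ 0.1164717  -0.41624641 -0.05880924] 0.007205580897149737
```

View pics/sc3.png

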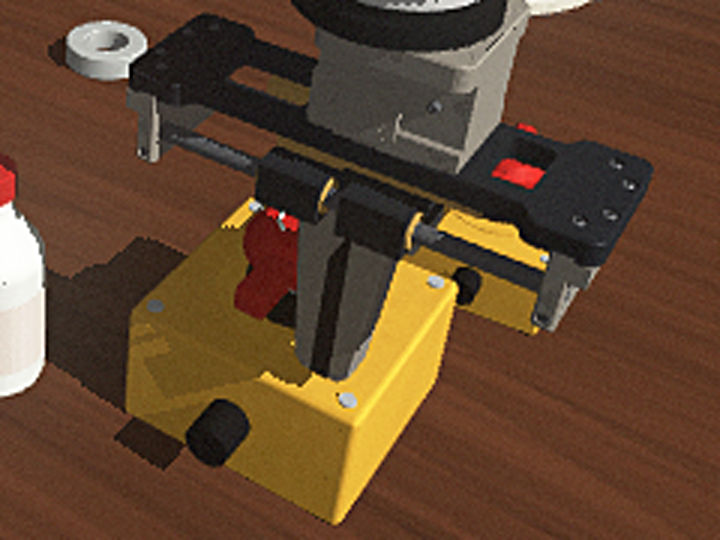

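The finger stands at the far wing's +y side, tip at about (335,370), and the wing shows at (260,285). I'm pushing toward -y, which is clockwise.

Call:
apply_moves(offset=[[0,-0.005,0],[0,-0.009,0],[0,-0.012,0],[0,-0.015,0],[0,-0.018,0],[0,-0.021,0],[0,-0.024,0],[0,-0.026,0]], dr=[[0,0,0],[0,0,0],[0,0,0],[0,0,0],[0,0,0],[0,0,0],[0,0,0],[0,0,0]], fingers=[-1,-1,-1,-1,-1,-1,-1,-1])

```text
time_s: 8.3
ee_pos: [0.6364, 0.1425, 0.0858]
tool_rot: [[-1.0, 0.001, -0.0], [0.0, 0.0, -1.0], [-0.001, -1.0, -0.0]]
ft_force: [2.1, 1.5, 0.3]
grip_width: 0.009
```

```bash
python3 - <<'E'
from h import *
im,d=cams.snapshot('scene'); save('sc4.png',im[180:360,280:520],3)
s=ctrl.state(); print(s['time_s'],s['ee_pos'],s['ft_force'],s['grip_width'])
E
```

```text
8.35 [0.63630688 0.1422891  0.08575661] [2.11303322 1.86212022 0.90613551] 0.006071629663280803
```

View pics/sc4.png

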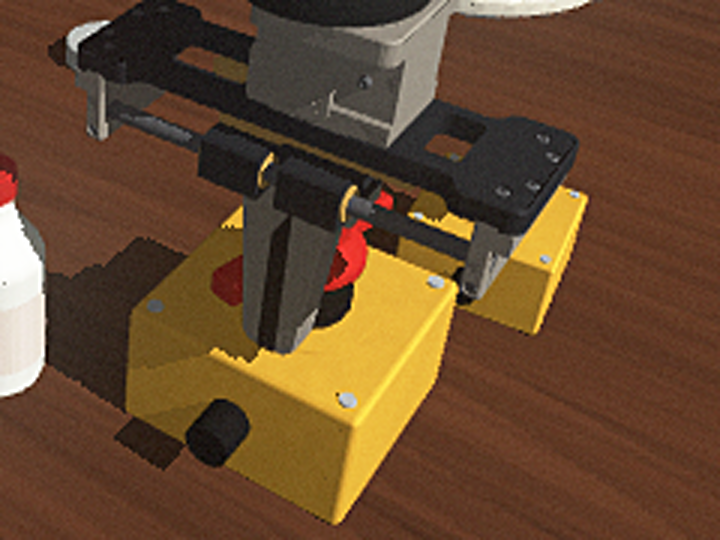

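The wing has moved clockwise (tip visible at (228,285)) with a light contact of about 2 N. Continuing.

Call:
apply_moves(offset=[[0,-0.002,0],[0,-0.004,0],[0,-0.006,0],[0,-0.007,0],[0,-0.008,0],[0,-0.009,0],[0,-0.01,0],[0,-0.01,0]], dr=[[0,0,0],[0,0,0],[0,0,0],[0,0,0],[0,0,0],[0,0,0],[0,0,0],[0,0,0]], fingers=[-1,-1,-1,-1,-1,-1,-1,-1])

```text
time_s: 9.35
ee_pos: [0.6361, 0.1325, 0.0855]
tool_rot: [[-1.0, 0.0, -0.0], [0.0, 0.0, -1.0], [-0.0, -1.0, -0.0]]
ft_force: [1.0, 2.3, -0.3]
grip_width: 0.003
```

```bash
python3 - <<'E'
from h import *
im,d=cams.snapshot('scene'); save('sc5.png',im[180:360,280:520],3)
s=ctrl.state(); print(s['time_s'],s['ee_pos'],s['ft_force'],s['grip_width'])
E
```

```text
9.4 [0.63610088 0.13258705 0.08549857] [ 1.48147703  2.95598724 -0.89784519] 0.003449564439145224
```

View pics/sc5.png

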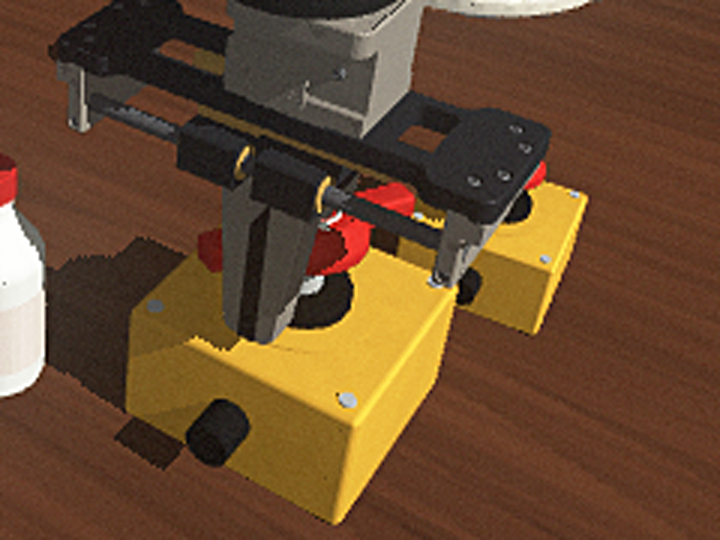

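The button has sprung up: the steel stem shows again at (312,285) and the head is raised and turned. I'm backing off the way I came, slowly at first so the wing follows, then lifting clear.

Call:
apply_moves(offset=[[0,0.005,0],[0,0.01,0],[0,0.016,0],[0,0.022,0],[0,0.03,0],[0,0.04,0],[0,0.045,0],[0,0.045,0]], dr=[[0,0,0],[0,0,0],[0,0,0],[0,0,0],[0,0,0],[0,0,0],[0,0,0],[0,0,0]], fingers=[-1,-1,-1,-1,-1,-1,-1,-1])

```text
time_s: 10.4
ee_pos: [0.6359, 0.178, 0.0855]
tool_rot: [[-1.0, -0.0, 0.0], [-0.0, -0.0, -1.0], [0.0, -1.0, 0.0]]
ft_force: [-0.8, -1.3, 0.1]
grip_width: 0.007
```

Call:
apply_moves(offset=[[0,0,0.03],[0,0,0.07],[0,0,0.11],[0,0.05,0.13],[0,0.1,0.13],[0,0.15,0.13],[0,0.15,0.13],[0,0.15,0.13]], dr=[[0,0,0],[0,0,0],[0,0,0],[0,0,0],[0,0,0],[0,0,0],[0,0,0],[0,0,0]], fingers=[-1,-1,-1,-1,-1,-1,-1,-1])

```text
time_s: 11.4
ee_pos: [0.6358, 0.327, 0.2152]
tool_rot: [[-1.0, -0.001, 0.0], [-0.0, -0.001, -1.0], [0.001, -1.0, 0.001]]
ft_force: [-0.4, 0.2, -0.2]
grip_width: 0.004
```

```bash
python3 - <<'E'
from h import *
a,_=cams.snapshot('scene'); save('sc6.png',a,1.4)
im,d=cams.snapshot('top'); save('top6.png',im[120:340,120:380],2.5)
p=cams.camera_params('top'); vv,uu=np.mgrid[0:420,0:560]
P=(np.stack([(uu-p['cx'])/p['fx']*d,(vv-p['cy'])/p['fy']*d,d],-1)-p['t'])@p['R']
d0=np.load('top0.npz')['d']
P0=(np.stack([(uu-p['cx'])/p['fx']*d0,(vv-p['cy'])/p['fy']*d0,d0],-1)-p['t'])@p['R']
for Q in (P0,P):
    m=(np.hypot(Q[...,0]-.5886,Q[...,1]-.1315)<.018)&(Q[...,2]<.16); print('crown z',np.median(Q[m][:,2]),m.sum())
s=ctrl.state(); print(s['time_s'],s['ee_pos'],s['ft_force'])
E
```

```text
crown z 0.12575151723334407 255
crown z 0.12517430167202603 253
11.5 [0.6360848  0.32623909 0.21552183] [ 0.59005184 -0.08866155  0.46696395]
```

View pics/sc6.png

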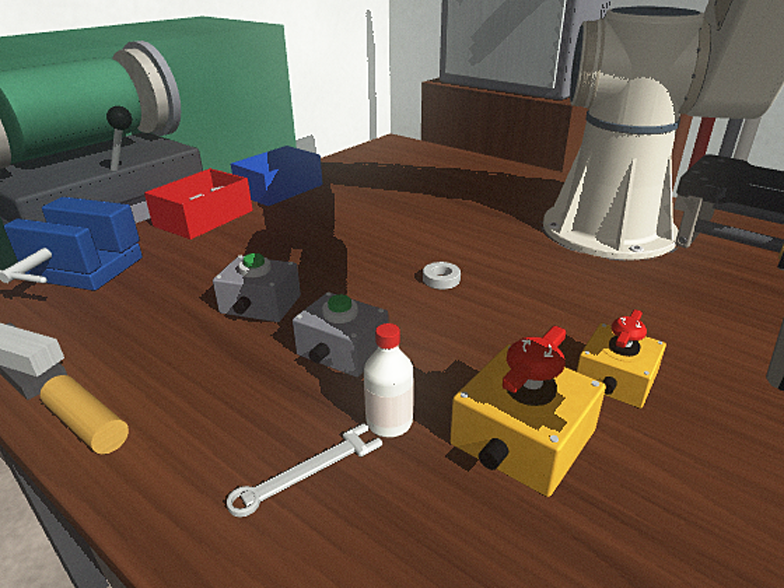

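View pics/top6.png

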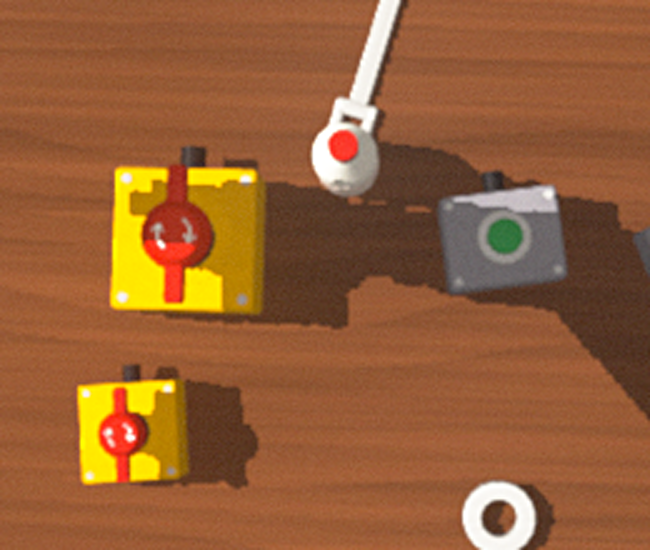

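The button is out at its starting height with its wings back at rest, nothing else has moved, and the arm is clear. I'm handing in.

```bash
python3 -c "
from h import *
print(ticket.hand_in())"
```

```text
the job is handed in; nothing more can be done
None
```

I pressed the large stop button with the shut fingertips until it latched; the last force I read on the way in was 10.6 N. I then took the finger off, and the picture showed the button staying in by itself. Next I pushed the far wing clockwise from its +y side until the latch let go, backed off the same way and lifted clear. The job was handed in at about 11.5 s of the 48 s allowed.

**Button:** the last images put the crown at about 125 mm, against about 126 mm before I started and 124 mm nominal. The wings are back at rest.

**Rest of the scene:** the oil bottle, bearing, spanner, start buttons and small look-alike station look as they did at the start. I judged that by eye from the pictures, not by measurement. The robot is touching nothing, and wrist force is about zero.

No check failed or disagreed. I have no direct joint readings, so the latch and its release are judged from images and forces.

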